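# Tip the tabbed jig plate out of its deep bin and rack it

## Robot

A 7-joint arm with a two-finger parallel gripper is mounted at the origin on the work surface. World frame = base frame: x ahead of the robot, y to its left, z up, the work surface at z = 0. Lengths are in m, angles in rad, forces in N, time in s.
With the tool pointing down it reaches from about 0.425 to 0.875 m from the base axis. Payload 4.7 kg.
Tool frame: the origin (TCP) lies between the finger pads; the fingertips stand 19 mm ahead of it and the grasp point (between the pads) is the TCP (manip.tips_ahead is the z of the fingertips in the tool frame, in m); z points along the fingers, y is the line along which they close (so a half turn about z gives the same grasp; the last joint's range is limited). The gripper opens to 87 mm and grips with 3 to 60 N. Pads are 19 mm wide; open, the fingers measure 117 mm over their backs; the gripper's body (75 mm by 190 mm) begins 51 mm behind the grasp point.
Start: joints at [1.188, 0.321, -0.07, 1.45, 0.023, 1.371, -0.057], TCP at [0.251, -0.6, 0.242] pointing down, gripper open.
Joint ranges: [-2.86, 2.86], [-0.3, 2.09], [-1.38, 1.24], [0.06, 2.45], [-1.56, 4.7], [0.09, 2.05], [-2.69, 2.69]. Speed limits (rad/s): [2.57, 2.57, 3.14, 3.14, 3.14, 3.14, 3.14].

## Interface

Orientations are given as a unit quaternion [w, x, y, z].
In Python, from cell import manip gives the robot as it stands.
- The arm moves only by the tool play_rows, never from a script. Its argument "moves" is one flat list of numbers, 7 for each row, row after row: the opening, from 0 (shut) to 1 (fully open), then the shift along the tool's x, y, z normalised to -1 to 1, where 1 is 30 cm, then the turn, a rotation vector about the tool's x, y, z normalised to -1 to 1, where 1 is pi rad. In form: [hand, x, y, z, wx, wy, wz, hand, x, y, z, wx, wy, wz, ...]. A call has exactly 5 rows; each row shifts and turns the commanded pose from where the row before left it, along the tool's axes as they then stand; what a row does not reach is not made up. A row lasts 1/10 s, in which the tool goes at most 50 mm and 8.59 degrees, less where a joint would pass 70% of its speed; a pose out of reach is approached as far as the arm can. A call with a number of a shift or a turn outside -1 to 1 is refused whole. A call with a gripper value outside its range is refused whole. The fingers move at their own pace and stop on an object; "grip_force" is the grip in N (left out, the last holds). Time passes only in rows, so rows that do not move let the fingers close, or fill a call up. It gives the time, the measured TCP pose, the force, the opening and the grip force at its end, in the units of the state.
- manip.read_state(): the state, without advancing time (a new reading comes with each control period).
- manip.get_image(name): name is "side" or "top" or "wrist"; returns a dict with "color" (480x640x3 uint8, blue, green, red), "mtx" (3x3 intrinsics, pixels), "world_from_camera" (4x4, takes a point from camera to world coordinates). Camera axes: x right, y up, looking along -z (the intrinsics and any distortion apply to the point x, -y, -z); pixel columns grow to the right and rows downward; lengths in m; the calibration is good to about 2 mm. The wrist camera is an equidistant fisheye: a pixel r from the principal point sees the ray r / f radians off the axis. A picture is of the moment at which its call begins. There is no depth.
- manip.close_job(): hands the job in; it is judged then, once.
The state is a dict: "t": time; "q": joint angles; "qd": joint speeds; "tau": joint torques, N m; "position": TCP position; "orientation": TCP orientation; "ft_force": force on the tool from outside, world axes, zero at the start; "ft_torque": the same for the moment, N m; "opening": opening from 0.0 (shut) to 1.0 (fully open); "gripper_force": force on a finger pad.
Only numpy, scipy, OpenCV 4.12 (cv2) and the standard library are available. Lean on these libraries where they do the work, as an engineer would, in place of code of your own. Each camera call takes 0.05 s, during which the arm holds its last target. There are 200 camera calls.

## Task

Take the jig plate with the narrow tab on top out of its deep bin: hold it by its top edge, tip it upright in the bin, then lift it clear of the rim. Lower it all the way into the rack's empty wide slot before letting go, so that it is left standing there on its lower edge; leave the plain square-topped plate alone in its own bin.

Things in the scene. Friction and masses are not known exactly. Their poses are not given: they have to be found in the camera images.
- tab_plate: Plate to move: aluminium, 8 mm thick (x), 100 wide (y), 160 high (z), 0.28 kg; body 130 high with a round window, on top a central tab 46 wide, 30 high, 8 thick. Origin: middle of lower edge. At first it leans 25 deg from vertical, top towards the bin's -x side: lower edge on the bin floor at the +x wall, -x face on the -x wall's rim; the top 50 to 55 mm stick out past that rim.
- tab_bin: Deep narrow black bin, fixed to the table, that holds the tabbed plate; open on top. Outside 61 (x) x 124 (y) x 100 mm high, walls and floor 4 mm, inside 53 x 116 and 96 mm deep. Origin: centre of its underside, on the table; z up, -x side faces roughly to the robot. A twin bin holds the other plate.
- plain_plate: The other jig plate, not to be moved: bare aluminium, a plain 100 x 160 x 8 mm rectangle with square top corners and no tab, leaning in the same way in the twin bin, its top edge 152 mm above the table. Origin: middle of the lower edge; axes as for the tabbed plate.
- slot (a point): Floor centre of the empty wide slot of a fixed steel rack, 10 mm above the table; z up, slot runs along y, x across it. 18 mm wide between walls 120 mm long (ends open), 50 mm high over its floor, with flared lips above: mouth about 35 mm wide, 62 mm above the floor. A small green circuit board stands in a narrow slot 44 mm towards -x, its top 68 mm above the table.
Not all that is in view belongs to the job. What is shaped like the tab_plate but blue is not meant.

How it is judged:
On the way, in this order (a step that is already met when the one before it is completed fails the run):
1. the tabbed plate is tipped to within 15 degrees of upright while its lower edge is still down in its bin (less than 75 mm above the bin's underside) (angle between tab_plate's own z axis and vertical below 0.262 rad and z of tab_plate in the frame of tab_bin below 0.075 m and horizontal distance between tab_plate and tab_bin below 0.06 m), for 0.1 s.
2. its lower edge is lifted above the bin's rim (z of tab_plate in the frame of tab_bin above 0.102 m), for 0.1 s.
3. it is lowered into the rack's wide slot, lower edge within 20 mm of the slot floor, while still held (z of tab_plate in the frame of slot below 0.02 m and x of tab_plate in the frame of slot between -0.012 and 0.012 m and y of tab_plate in the frame of slot between -0.03 and 0.03 m and contact force between the fingers and tab_plate above 0.5 N), for 0.1 s.
At the end, for the whole second after the job is handed in: The tabbed plate stands at rest on its lower edge in the rack's wide slot: lower edge on the slot floor (within 8 mm), its middle within 12 mm across and 30 mm along of the slot's middle, leaning less than 17 degrees; the plain plate is within 20 mm of where it started (z of tab_plate in the frame of slot between -0.005 and 0.008 m and x of tab_plate in the frame of slot between -0.012 and 0.012 m and y of tab_plate in the frame of slot between -0.03 and 0.03 m and angle between tab_plate's own z axis and vertical below 0.3 rad and linear speed of tab_plate below 0.02 m/s and distance of plain_plate from where it was at the start of the episode below 0.02 m); the robot touches nothing.
It fails at once if the plain plate is shifted by more than 20 mm (distance of plain_plate from where it was at the start of the episode above 0.02 m).
It also fails if it takes over 51 s, if anything falls off the work surface, if the arm or the gripper's body presses on something with over 40 N, if the wrist force passes 120 N, or if a joint passes its speed limit or range.

## Working session

There is one attempt and no reset: what is moved stays moved. The work goes in short steps, Python scripts to look and compute and a tool call to move; the robot and the scene stay as the last step left them, time stands still between calls to the robot, and variables do not carry over. Pictures are saved under pics/ and viewed, at most 10 in all, crops included, and the job is handed in when it is done.

Besides the shell and the picture viewer there is one more tool, called after "Emit:" as name(argument=value, ...) on one line, values as JSON. play_rows: Moves the arm, as the interface text tells. Scaled input: -1 to 1 covers 30 cm each way for a shift and pi rad each way for a turn. Its arguments: {"type":"object","properties":{"moves":{"type":"array"},"grip_force":{"type":"number"}},"required":["moves"]}

```bash
mkdir -p pics; ls; cat > h.py <<'E'
import numpy as np, cv2
from cell import manip
from scipy.spatial.transform import Rotation as R
def snap(n,f):
    d=manip.get_image(n); cv2.imwrite(f'pics/{f}.png',d['color']); np.savez(f'pics/{f}.npz',m=d['mtx'],T=d['world_from_camera']); return d
def load(f):
    z=np.load(f'pics/{f}.npz'); return cv2.imread(f'pics/{f}.png'),z['m'],z['T']
def ray(f,u,v):
    _,m,T=load(f); p=np.linalg.inv(m)@[u,v,1]; d=T[:3,:3]@[p[0],-p[1],-1]; return T[:3,3],d
def onz(f,u,v,z):
    o,d=ray(f,u,v); return o+d*(z-o[2])/d[2]
def proj(f,P):
    _,m,T=load(f); c=np.linalg.inv(T)@np.append(P,1); p=m@[c[0],-c[1],-c[2]]; return p[:2]/p[2]
def tri(f,a,g,b):
    o,d=ray(f,*a);p,e=ray(g,*b); s=np.linalg.lstsq(np.c_[d,-e],p-o,rcond=None)[0]
    x,y=o+d*s[0],p+e*s[1]; return (x+y)/2,np.linalg.norm(x-y)
E
python3 - <<'E'
from h import *
for n in('top','side'): 
    d=snap(n,n+'0'); print(n,d['mtx'],d['world_from_camera'].round(3),d.keys())
s=manip.read_state();print(s)
E
```

```text
pics
top [[447.79745793   0.         323.40289868]
 [  0.         447.79745793 235.77005423]
 [  0.           0.           1.        ]] [[-0.015  0.999 -0.046  0.462]
 [-1.    -0.016 -0.017 -0.22 ]
 [-0.018  0.045  0.999  1.376]
 [ 0.     0.     0.     1.   ]] dict_keys(['color', 'mtx', 'world_from_camera'])
side [[538.62018526   0.         316.59877531]
 [  0.         538.62018526 238.82463322]
 [  0.           0.           1.        ]] [[-0.86   0.319 -0.398 -0.11 ]
 [-0.51  -0.542  0.668  0.848]
 [-0.003  0.778  0.629  1.054]
 [ 0.     0.     0.     1.   ]] dict_keys(['color', 'mtx', 'world_from_camera'])
{'t': 0.1, 'q': array([ 1.18810353,  0.32178799, -0.07008858,  1.45157521,  0.02260117,
        1.37079185, -0.05688491]), 'qd': array([ 0.00049869, -0.00315313, -0.0010253 , -0.00089829, -0.00020511,
        0.00078173, -0.00065721]), 'tau': array([ 2.27233013e-04, -4.92575347e+01, -4.06006509e-01, -3.13399315e+01,
       -6.43957802e-02,  3.94710456e-02,  3.80793585e-05]), 'position': array([ 0.25097692, -0.59908108,  0.24053433]), 'orientation': array([-8.59871636e-04,  9.80378853e-01,  1.97120563e-01, -2.20520005e-04]), 'ft_force': array([-1.05997615,  0.54046339,  0.07751185]), 'ft_torque': array([-0.02340064,  0.00623873, -0.02162297]), 'gripper_force': 0.0, 'opening': 1.002248891539206}
```

View pics/top0.png

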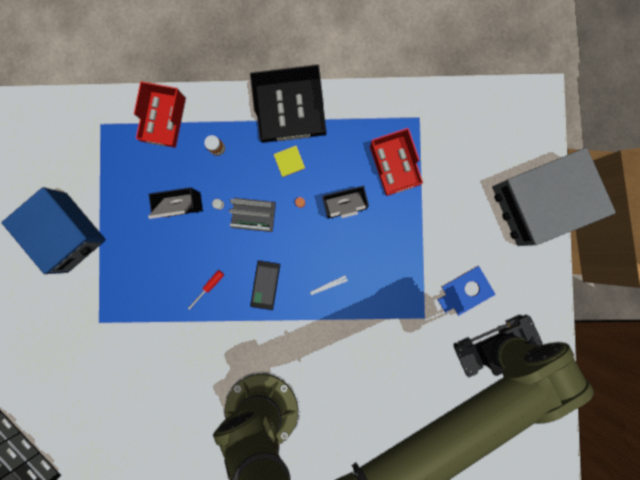

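View pics/side0.png

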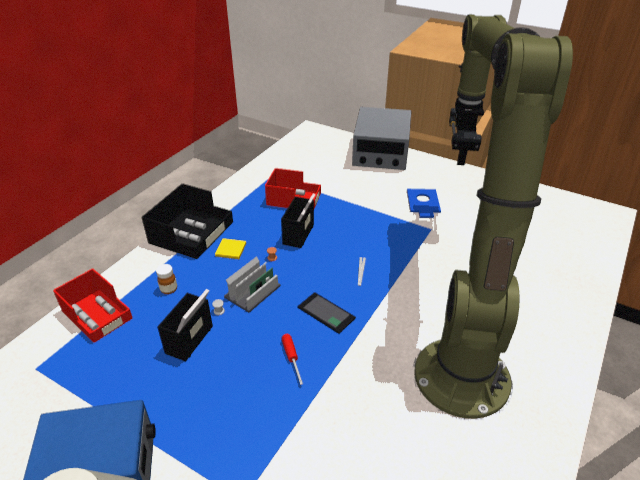

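The two candidates are the bins with leaning plates at top (175,203) / side (187,325) and top (345,203) / side (298,220). The blue tabbed shape at top (468,290) is the decoy. I'll enlarge both bins and the rack.

```bash
python3 - <<'E'
from h import *
a=load('top0')[0];b=load('side0')[0]
def c(i,x,y,w,h,s): return cv2.resize(i[y:y+h,x:x+w],None,fx=s,fy=s,interpolation=cv2.INTER_CUBIC)
o=np.zeros((600,800,3),np.uint8)
o[:250,:400]=c(a,140,180,80,50,5); o[:250,400:]=c(a,300,180,80,50,5)
o[250:600,:266]=c(b,150,280,76,100,3.5); o[250:600,266:532]=c(b,266,180,76,100,3.5); 
o[250:600,534:800]=c(a,220,185,76,100,3.5)
cv2.imwrite('pics/crop1.png',o)
E
```

```text
(no output)
```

View pics/crop1.png

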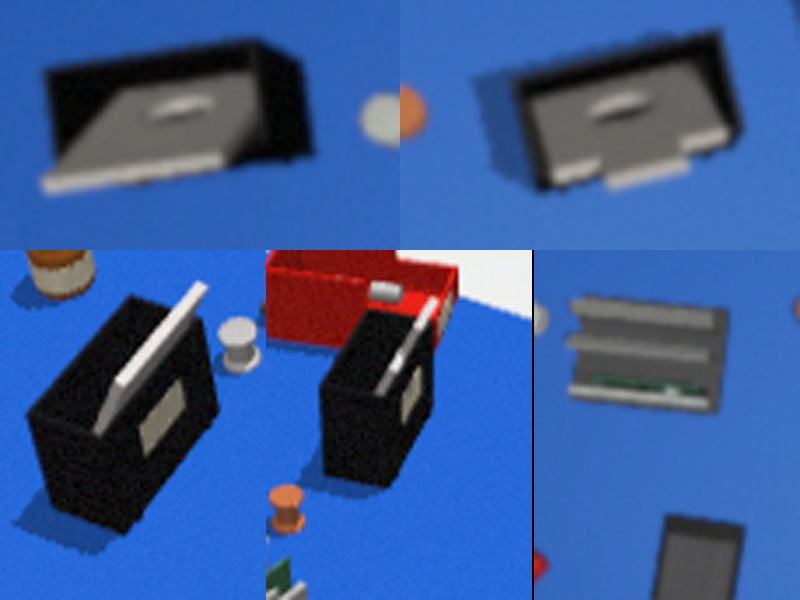

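The right-hand bin (top 345,203) holds the plate with shoulders and a central tab, so that is the target. The left one (top 175,203) has a straight top edge and is the plain plate. The rack's wide slot is on the far side (top ~252,207) from the green board. Next: rough positions.

```bash
python3 - <<'E'
from h import *
f=lambda x,y:((x)/5+300-.4,(y)/5+180-.4)
g=lambda x,y:((x-534)/3.5+220-.4,(y-250)/3.5+185-.4)
C=[onz('top0',*f(x-400,y),.1) for x,y in((516,75),(722,30),(742,132),(540,190))]
print('bin',np.round(C,3),np.mean(C,0).round(3))
for z in(.148,):
  T=[onz('top0',*f(x-400,y),z) for x,y in((605,186),(690,165),(605,175),(690,155))];print('tab',np.round(T,3))
K=[onz('top0',*g(x,y),.08) for x,y in((572,302),(726,312),(718,410),(570,390),(570,342),(708,355))];print('rack',np.round(K,3))
print(manip.read_state()['orientation'])
E
```

```text
bin [[ 0.638 -0.198  0.1  ]
 [ 0.662 -0.317  0.1  ]
 [ 0.603 -0.327  0.1  ]
 [ 0.572 -0.211  0.1  ]] [ 0.619 -0.263  0.1  ]
tab [[ 0.569 -0.247  0.148]
 [ 0.58  -0.294  0.148]
 [ 0.575 -0.247  0.148]
 [ 0.586 -0.294  0.148]]
rack [[ 0.631  0.072  0.08 ]
 [ 0.621 -0.057  0.08 ]
 [ 0.539 -0.049  0.08 ]
 [ 0.558  0.074  0.08 ]
 [ 0.598  0.074  0.08 ]
 [ 0.585 -0.041  0.08 ]]
[-8.59871636e-04  9.80378853e-01  1.97120563e-01 -2.20520005e-04]
```

```bash
cat >> h.py <<'E'
def tool(yaw,tilt):
    "tool closing along bin x (yaw), pointing down, tilted so z leans to +x by tilt (deg)"
    a,t=np.radians([yaw,tilt]); ex=np.array([np.cos(a),np.sin(a),0]); ez=np.array([0,0,1])
    z=np.sin(t)*ex-np.cos(t)*ez; y=np.cos(t)*ex+np.sin(t)*ez
    return np.c_[np.cross(y,z),y,z]
def cur():
    s=manip.read_state(); q=s['orientation']; return s['position'],R.from_quat(np.r_[q[1:],q[0]]).as_matrix(),s
def plan(p1,R1,n,start=None):
    p0,R0=start or cur()[:2]; w=R.from_matrix(R0.T@R1).as_rotvec(); A=R0.copy()
    for i in range(n):
        print((A.T@((p1-p0)/n)/.3).round(4),(w/n/np.pi).round(4)); A=A@R.from_rotvec(w/n).as_matrix()
E
python3 - <<'E'
from h import *
R1=tool(13,25); print(cur()[1].round(3))
plan(np.array([.578,-.27,.15])-.1*R1[:,2],R1,15)
E
```

```text
[[ 0.922  0.387 -0.001]
 [ 0.387 -0.922  0.002]
 [-0.    -0.002 -1.   ]]
[ 0.086  -0.0409  0.    ] [-0.0077  0.0065 -0.0292]
[ 0.0894 -0.0329  0.0009] [-0.0077  0.0065 -0.0292]
[ 0.092  -0.0246  0.0021] [-0.0077  0.0065 -0.0292]
[ 0.0938 -0.0161  0.0035] [-0.0077  0.0065 -0.0292]
[ 0.0948 -0.0076  0.0051] [-0.0077  0.0065 -0.0292]
[0.095  0.001  0.0069] [-0.0077  0.0065 -0.0292]
[0.0944 0.0095 0.009 ] [-0.0077  0.0065 -0.0292]
[0.0929 0.0179 0.0112] [-0.0077  0.0065 -0.0292]
[0.0906 0.026  0.0136] [-0.0077  0.0065 -0.0292]
[0.0876 0.0339 0.0161] [-0.0077  0.0065 -0.0292]
[0.0838 0.0413 0.0188] [-0.0077  0.0065 -0.0292]
[0.0793 0.0483 0.0215] [-0.0077  0.0065 -0.0292]
[0.0741 0.0548 0.0243] [-0.0077  0.0065 -0.0292]
[0.0682 0.0607 0.0272] [-0.0077  0.0065 -0.0292]
[0.0618 0.066  0.03  ] [-0.0077  0.0065 -0.0292]
```

Emit:
play_rows(moves=[1,0.086,-0.041,0,-0.0077,0.0065,-0.0292,1,0.089,-0.033,0.001,-0.0077,0.0065,-0.0292,1,0.092,-0.025,0.002,-0.0077,0.0065,-0.0292,1,0.094,-0.016,0.004,-0.0077,0.0065,-0.0292,1,0.095,-0.008,0.005,-0.0077,0.0065,-0.0292], grip_force=40)

```text
t: 0.6
position: [0.3469, -0.4915, 0.2409]
orientation: [0.049, 0.906, 0.416, 0.062]
ft_force: [-0.0, -0.3, 0.0]
opening: 1.002
gripper_force: 0.0
```

Emit:
play_rows(moves=[1,0.095,0.001,0.007,-0.0077,0.0065,-0.0292,1,0.094,0.01,0.009,-0.0077,0.0065,-0.0292,1,0.093,0.018,0.011,-0.0077,0.0065,-0.0292,1,0.091,0.026,0.014,-0.0077,0.0065,-0.0292,1,0.088,0.034,0.016,-0.0077,0.0065,-0.0292])

```text
t: 1.1
position: [0.4422, -0.3851, 0.2411]
orientation: [0.095, 0.779, 0.608, 0.119]
ft_force: [0.2, 0.7, 0.3]
opening: 1.001
gripper_force: 0.0
```

Emit:
play_rows(moves=[1,0.084,0.041,0.019,-0.0077,0.0065,-0.0292,1,0.079,0.048,0.022,-0.0077,0.0065,-0.0292,1,0.074,0.055,0.024,-0.0077,0.0065,-0.0292,1,0.068,0.061,0.027,-0.0077,0.0065,-0.0292,1,0.062,0.066,0.03,-0.0077,0.0065,-0.0292])

```text
t: 1.6
position: [0.5375, -0.2787, 0.2412]
orientation: [0.135, 0.607, 0.765, 0.17]
ft_force: [0.2, 0.5, -0.0]
opening: 1.0
gripper_force: 0.0
```

```bash
python3 - <<'E'
from h import *
d=snap('wrist','w1');snap('side','side1')
p,A,s=cur(); print(s['t'],p,A.round(3),tool(13,25).round(3),s['q'].round(2))
print(d['mtx']); T=d['world_from_camera']; print((A.T@(T[:3,3]-p)).round(3),(A.T@T[:3,:3]).round(3))
E
```

```text
1.7 [ 0.53873825 -0.27584846  0.24108118] [[-0.231  0.881  0.412]
 [ 0.973  0.208  0.1  ]
 [ 0.002  0.424 -0.906]] [[-0.225  0.883  0.412]
 [ 0.974  0.204  0.095]
 [-0.     0.423 -0.906]] [ 1.02  0.05 -0.42  1.84 -0.37  0.99  1.  ]
[[371.64829954   0.         323.946028  ]
 [  0.         371.64829954 243.31005234]
 [  0.           0.           1.        ]]
[ 0.083 -0.002 -0.144] [[-0.001  0.952  0.307]
 [ 1.     0.001  0.001]
 [ 0.001  0.307 -0.952]]
```

View pics/w1.png

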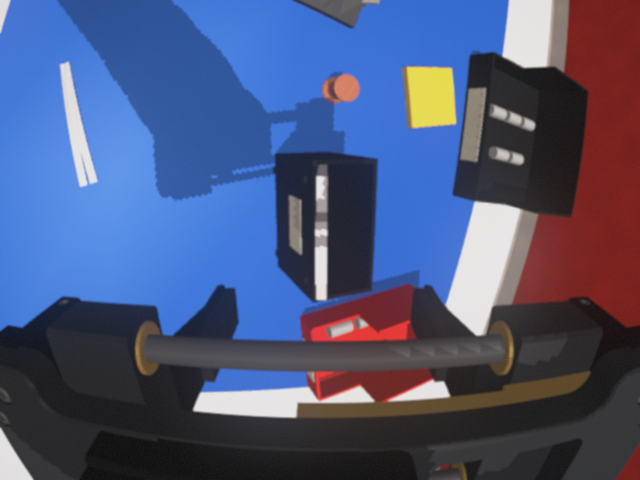

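The wrist view shows the tab plate edge-on at col ~321, rows 163–298, inside the bin (277–377, 155–298), so the 25° tool tilt matches. I'll enlarge it.

```bash
python3 - <<'E'
from h import *
a=load('w1')[0];b=load('side1')[0]
o=np.zeros((600,800,3),np.uint8)
o[:,:450]=cv2.resize(a[145:305,265:385],(450,600),interpolation=cv2.INTER_CUBIC)
o[:,450:]=cv2.resize(b[170:270,260:318],(350,600),interpolation=cv2.INTER_CUBIC)
cv2.imwrite('pics/crop2.png',o)
E
```

```text
(no output)
```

View pics/crop2.png

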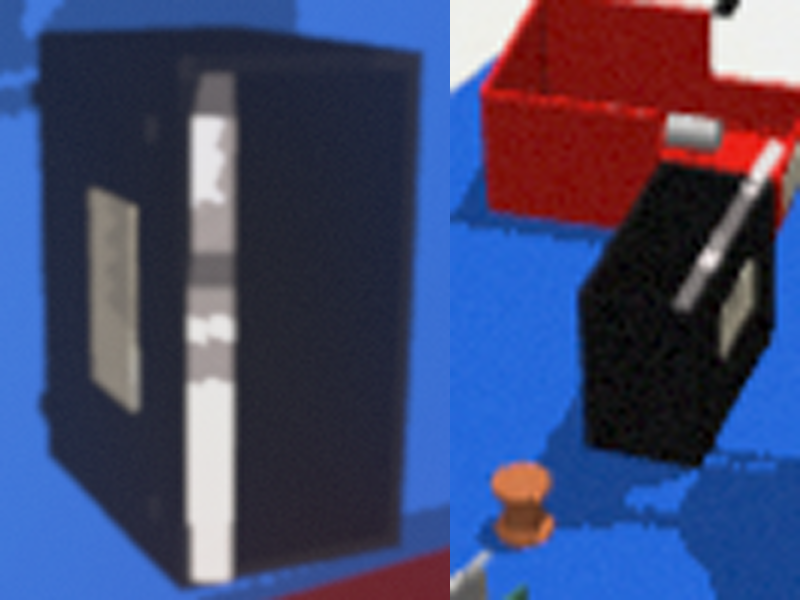

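```bash
cat >> h.py <<'E'
def wray(f,u,v):
    _,m,T=load(f); a,b=(u-m[0,2])/m[0,0],(v-m[1,2])/m[1,1]; r=np.hypot(a,b); s=np.sin(r)/max(r,1e-9)
    return T[:3,3],T[:3,:3]@[a*s,-b*s,-np.cos(r)]
def wonz(f,u,v,z):
    o,d=wray(f,u,v); return o+d*(z-o[2])/d[2]
E
python3 - <<'E'
from h import *
f=lambda x,y:(x/3.75+265-.4,y/3.75+145-.4)
g=lambda x,y,s='w1',z=.15:wonz(s,*f(x,y),z)
P=[g(211,288),g(211,523),g(188,400),g(237,400)];print(np.round(P,4)); 
c=(P[0]+P[1])/2;print('tabtop',c,'len',np.linalg.norm(P[0]-P[1]),'yaw',np.degrees(np.arctan2(-(P[0]-P[1])[0],(P[0]-P[1])[1])))
S=g(211,115,z=.1235);print('shoulder +y end',S)
B=[g(x,y,z=.1) for x,y in((42,35),(420,55),(400,545),(180,585))];print('rim',np.round(B,4),np.mean(B,0))
for i,j in((0,1),(1,2),(2,3),(3,0)):
  d=B[i]-B[j];print(np.linalg.norm(d),np.degrees(np.arctan2(d[1],d[0])))
p,A,_=cur(); print('tab in tool',A.T@(c-p), 'tip-of-plate dir',A.T@(P[0]-P[1]))
E
```

```text
[[ 0.5706 -0.247   0.15  ]
 [ 0.581  -0.2919  0.15  ]
 [ 0.5708 -0.2681  0.15  ]
 [ 0.5808 -0.2673  0.15  ]]
tabtop [ 0.57581967 -0.26942824  0.15      ] len 0.04608116339831016 yaw 13.05886653615931
shoulder +y end [ 0.57614141 -0.21730327  0.1235    ]
rim [[ 0.5465 -0.2084  0.1   ]
 [ 0.6362 -0.1946  0.1   ]
 [ 0.6639 -0.3143  0.1   ]
 [ 0.6043 -0.3265  0.1   ]] [ 0.61272462 -0.26093299  0.1       ]
0.09075220378776616 -171.2938148073011
0.12280618884315363 103.03987049278595
0.06087275336454594 11.552719694464397
0.1314689502931755 -63.93042694079921
tab in tool [-0.00251101 -0.00460596  0.09840992] tip-of-plate dir [0.04608049 0.00016285 0.00018862]
```

Emit:
play_rows(moves=[1,-0.0083,-0.0153,0,0,0,0,1,0,0,0.1,0,0,0,1,0,0,0.12,0,0,0,1,0,0,0.1,0,0,0,1,0,0,0.063,0,0,0])

```text
t: 2.2
position: [0.5796, -0.2731, 0.1327]
orientation: [0.133, 0.609, 0.763, 0.169]
ft_force: [-0.6, 1.0, -0.3]
opening: 1.002
gripper_force: 0.0
```

```bash
python3 - <<'E'
from h import *
p,A,s=cur(); c=np.array([.5758,-.2694,.1505]); print(A.T@(c-p),s['ft_force'])
a=load('side1')[0]
E
```

```text
[ 0.00452227  0.00494209 -0.01736826] [-0.59685065  1.03082095 -0.26440688]
```

Emit:
play_rows(moves=[0.5,0,0,0,0,0,0,0.35,0,0,0,0,0,0,0.35,0,0,0,0,0,0,0.35,0,0,0,0,0,0,0.35,0,0,0,0,0,0])

```text
t: 2.7
position: [0.5812, -0.2731, 0.1368]
orientation: [0.136, 0.608, 0.764, 0.17]
ft_force: [0.1, 0.1, 0.2]
opening: 0.63
gripper_force: 0.0
```

```bash
python3 - <<'E'
from h import *
p,A,s=cur(); c=np.array([.5758,-.2694,.1505]); print(A.T@(c-p),s['ft_force'],s['opening'])
snap('wrist','w2'); a=load('w2')[0]
cv2.imwrite('pics/crop3.png',cv2.resize(a[140:380,180:480],None,fx=2.5,fy=2.5,interpolation=cv2.INTER_CUBIC))
E
```

```text
[ 0.00474769  0.00181993 -0.01429483] [0.06229241 0.10927858 0.24079846] 0.6295689317743126
```

View pics/crop3.png

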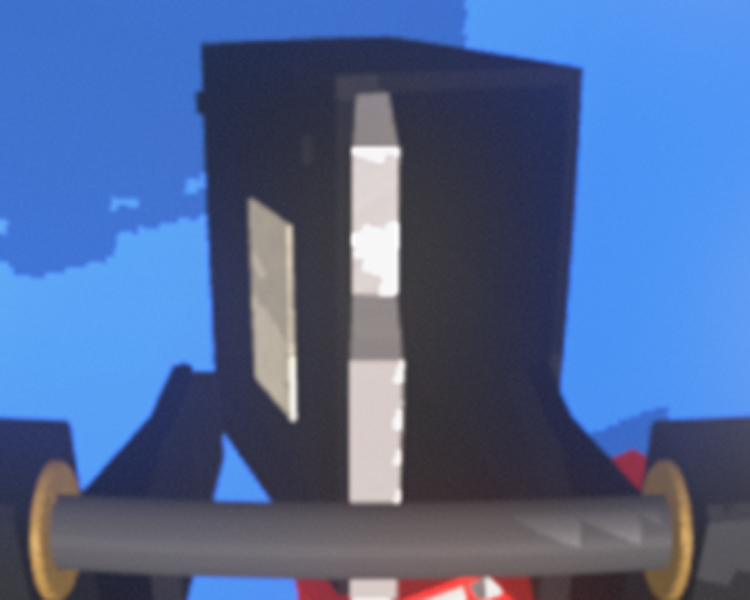

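The wrist crop shows the tab (cols 350–405, from row 358) sitting between the two fingers. I'll check the residual offset from this view.

```bash
python3 - <<'E'
from h import *
p,A,s=cur();print(p,s['opening'])
q=wonz('w2',180+376/2.5-.4,140+358/2.5-.4,.1505); c=q+.023*np.array([.226,-.974,0])
print(q,c,A.T@(c-p))
E
```

```text
[ 0.58116398 -0.27286896  0.13658767] 0.583258616207634
[ 0.57026389 -0.24640641  0.1505    ] [ 0.57546189 -0.26880841  0.1505    ] [ 0.0052188   0.00169374 -0.01457567]
```

Emit:
play_rows(moves=[0.3,0.016,0.006,0.006,0,0,0,0.2,0,0,0,0,0,0,0,0,0,0,0,0,0,0,0,0,0,0,0,0,0,0,0,0,0,0,0], grip_force=45)

```text
t: 3.25
position: [0.5824, -0.2671, 0.1347]
orientation: [0.135, 0.608, 0.764, 0.17]
ft_force: [-0.2, -1.0, 0.2]
opening: 0.132
gripper_force: 0.0
```

Emit:
play_rows(moves=[0,0,0,0,0,0,0,0,0,0,0,0,0,0,0,0,0,0,0,0,0,0,0,0,0,0,0,0,0,0,0,0,0,0,0])

```text
t: 3.75
position: [0.5832, -0.2669, 0.1353]
orientation: [0.136, 0.608, 0.764, 0.17]
ft_force: [5.9, 0.0, -0.8]
opening: 0.092
gripper_force: 44.9
```

```bash
python3 - <<'E'
from h import *
p,A,s=cur(); c=np.array([.5755,-.269,.1505]); print(p,A.T@(c-p),s['ft_force'],s['ft_torque'],s['opening'],s['gripper_force'])
R0=A
# pull 20 mm along plate, then rotate about lower edge to upright in 10 rows
L=.160-.016; e=p+L*A[:,2]; R1=tool(13,0)
up=p-.02*A[:,2]; e=up+L*A[:,2]; n=10
w=R.from_matrix(A.T@R1).as_rotvec(); B=A.copy(); q=up; print('rot',w/n/np.pi)
for i in range(n):
    C=B@R.from_rotvec(w/n).as_matrix(); q2=e-L*C[:,2]; print((B.T@(q2-q)/.3).round(4)); q,B=q2,C
print(q,e)
E
```

```text
[ 0.58316559 -0.26694754  0.13529762] [-0.00028549 -0.00071847 -0.01713151] [ 5.9398451   0.04698832 -0.79687226] [ 0.11252778 -0.72338661 -0.09013925] 0.09176672347047587 44.94708815849464
rot [ 1.39712414e-02  1.29695187e-05 -2.40505795e-05]
[-0.      0.0211  0.0005]
[-0.      0.0211  0.0005]
[-0.      0.0211  0.0005]
[-0.      0.0211  0.0005]
[-0.      0.0211  0.0005]
[-0.      0.0211  0.0005]
[-0.      0.0211  0.0005]
[-0.      0.0211  0.0005]
[-0.      0.0211  0.0005]
[-0.      0.0211  0.0005]
[ 0.63452579 -0.25516107  0.16705142] [ 0.63452579 -0.25516107  0.02305142]
```

Emit:
play_rows(moves=[0,0,0,-0.017,0,0,0,0,0,0,-0.025,0,0,0,0,0,0,-0.025,0,0,0,0,0,0,0,0,0,0,0,0,0,0,0,0,0])

```text
t: 4.25
position: [0.5746, -0.2686, 0.1535]
orientation: [0.135, 0.608, 0.764, 0.17]
ft_force: [4.1, 2.3, 2.1]
opening: 0.091
gripper_force: 44.9
```

Emit:
play_rows(moves=[0,0,0.021,0.0005,0.014,0,0,0,0,0.021,0.0005,0.014,0,0,0,0,0.021,0.0005,0.014,0,0,0,0,0.021,0.0005,0.014,0,0,0,0,0.021,0.0005,0.014,0,0])

```text
t: 4.75
position: [0.6007, -0.2633, 0.1607]
orientation: [0.065, 0.62, 0.778, 0.083]
ft_force: [0.4, -0.6, -3.1]
opening: 0.089
gripper_force: 45.0
```

Emit:
play_rows(moves=[0,0,0.021,0.0005,0.014,0,0,0,0,0.021,0.0005,0.014,0,0,0,0,0.021,0.0005,0.014,0,0,0,0,0.021,0.0005,0.014,0,0,0,0,0.021,0.0005,0.014,0,0])

```text
t: 5.25
position: [0.6316, -0.2566, 0.1642]
orientation: [-0.003, 0.623, 0.782, -0.003]
ft_force: [-0.1, 0.2, -2.0]
opening: 0.09
gripper_force: 45.0
```

Emit:
play_rows(moves=[0,0,0,0,0,0,0,0,0,0,0,0,0,0,0,0,0,0,0,0,0,0,0,0,0,0,0,0,0,0,0,0,0,0,0])

```text
t: 5.75
position: [0.6329, -0.256, 0.1665]
orientation: [-0.001, 0.623, 0.782, -0.001]
ft_force: [-0.7, 0.4, -3.0]
opening: 0.089
gripper_force: 45.0
```

```bash
python3 - <<'E'
from h import *
p,A,s=cur(); print(p,A.round(3),s['ft_force'],s['opening'],s['q'].round(2))
d=snap('side','side2');snap('wrist','w3');snap('top','top2')
o=np.zeros((600,800,3),np.uint8)
o[:,:420]=cv2.resize(d['color'][150:270,250:334],(420,600),interpolation=cv2.INTER_CUBIC)
o[:285,420:]=cv2.resize(load('w3')[0][100:385,130:510],(380,285))
o[285:,420:]=cv2.resize(load('side0')[0][245:320,215:305],(380,315),interpolation=cv2.INTER_CUBIC)
cv2.imwrite('pics/crop4.png',o)
E
```

```text
[ 0.63287396 -0.25603111  0.16654588] [[-0.223  0.975 -0.002]
 [ 0.975  0.223 -0.001]
 [-0.    -0.002 -1.   ]] [-0.71086352  0.37550457 -2.9684691 ] 0.08862694729916852 [ 0.62  0.46 -0.37  1.44  0.17  1.27  0.46]
```

View pics/crop4.png

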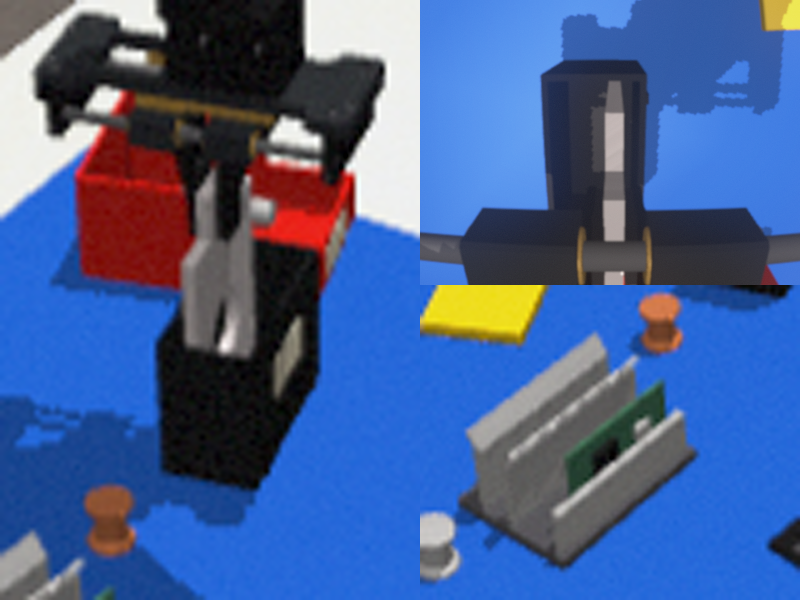

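The plate hangs upright and free in the bin, gripped on its tab. Now I'll lift it, then move to a viewing point short of the rack.

Emit:
play_rows(moves=[0,0,0,-0.04,0,0,0,0,0,0,-0.09,0,0,0,0,0,0,-0.1,0,0,0,0,0,0,-0.09,0,0,0,0,0,0,-0.04,0,0,0])

```text
t: 6.4
position: [0.6351, -0.2555, 0.2789]
orientation: [0.002, 0.623, 0.782, 0.0]
ft_force: [0.0, -0.1, -3.0]
opening: 0.092
gripper_force: 45.0
```

```bash
python3 - <<'E'
from h import *
p,A,s=cur(); print(p)
plan(np.array([.61,-.13,.275]),tool(-6,0),5)
E
```

```text
[ 0.6351405  -0.25546092  0.27890062]
[0.0853 0.0024 0.0024] [0.0002 0.0002 0.0211]
[ 0.0852 -0.0032  0.0024] [0.0002 0.0002 0.0211]
[ 0.0848 -0.0089  0.0024] [0.0002 0.0002 0.0211]
[ 0.0841 -0.0144  0.0025] [0.0002 0.0002 0.0211]
[ 0.0829 -0.02    0.0025] [0.0002 0.0002 0.0211]
```

Emit:
play_rows(moves=[0,0.085,0.002,0,0,0,0.0211,0,0.085,-0.003,0,0,0,0.0211,0,0.085,-0.009,0,0,0,0.0211,0,0.084,-0.014,0,0,0,0.0211,0,0.083,-0.02,0,0,0,0.0211])

```text
t: 6.9
position: [0.6083, -0.1288, 0.2741]
orientation: [-0.001, 0.744, 0.668, -0.001]
ft_force: [0.4, -0.9, -2.1]
opening: 0.083
gripper_force: 45.0
```

Emit:
play_rows(moves=[0,0,0,0,0,0,0,0,0,0,0,0,0,0,0,0,0,0,0,0,0,0,0,0,0,0,0,0,0,0,0,0,0,0,0])

```text
t: 7.4
position: [0.6087, -0.131, 0.2741]
orientation: [-0.001, 0.744, 0.668, -0.001]
ft_force: [0.2, -0.5, -2.5]
opening: 0.09
gripper_force: 45.0
```

```bash
python3 - <<'E'
from h import *
d=snap('wrist','w4'); p,A,s=cur(); print(p,A.round(3))
for P in((.63,.07,.08),(.62,-.055,.08),(.54,-.05,.08),(.555,.074,.08)):
    _,m,T=load('w4'); c=np.linalg.inv(T)@np.append(P,1); v=np.array([c[0],-c[1],-c[2]]);r=np.arctan2(np.hypot(*v[:2]),v[2]); print(m[:2,2]+m[0,0]*r*v[:2]/np.hypot(*v[:2]))
E
```

```text
[ 0.60874865 -0.13077611  0.27418452] [[ 0.106  0.994 -0.003]
 [ 0.994 -0.106 -0.   ]
 [-0.    -0.003 -1.   ]]
[326.06573166   4.09946791]
[329.72131227 137.29390366]
[241.88954679 142.75399789]
[243.52752588  11.48671746]
```

View pics/w4.png

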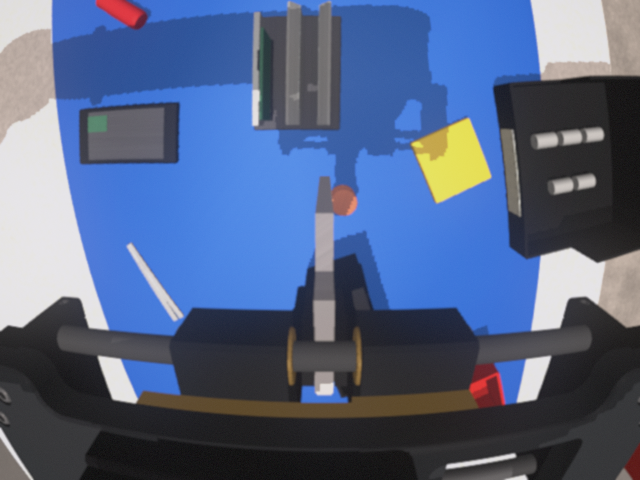

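Wrist view: the rack is at cols 252–340, rows 4–130. The green board is on its left (-x), and the empty wide slot is between the two right-hand walls (cols ~300–320). Enlarging it.

```bash
python3 - <<'E'
from h import *
a=load('w4')[0]
o=cv2.resize(a[0:140,240:350],None,fx=4.25,fy=4.25,interpolation=cv2.INTER_CUBIC)
cv2.imwrite('pics/crop5.png',cv2.convertScaleAbs(o,alpha=1.6))
E
```

```text
(no output)
```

View pics/crop5.png

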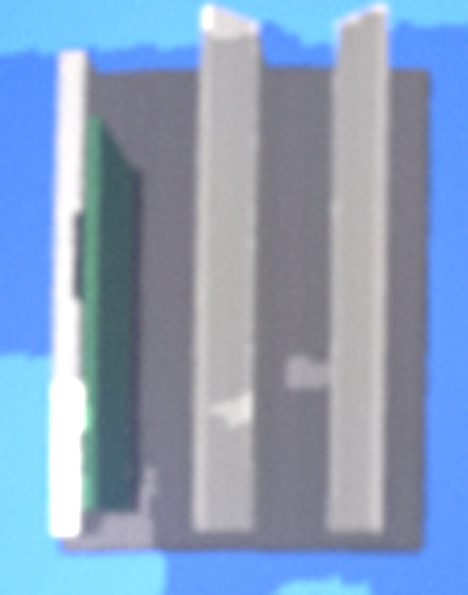

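```bash
python3 - <<'E'
from h import *
g=lambda x,y,z:wonz('w4',240+x/4.25-.4,y/4.25-.4,z)
In=[g(253,530,.06),g(259,30,.06),g(330,530,.06),g(338,30,.06)]
Ou=[g(193,532,.072),g(203,6,.072),g(385,532,.072),g(388,6,.072)]
Ba=[g(425,550,.01),g(428,70,.01)]
for n,Q in(('in',In),('top',Ou)):
    Q=np.array(Q); d1,d2=Q[1]-Q[0],Q[3]-Q[2]
    print(n,Q.round(4).tolist(),'c',Q.mean(0).round(4),'yaw',np.degrees(np.arctan2(-d1[0],d1[1])),np.degrees(np.arctan2(-d2[0],d2[1])),'len',np.linalg.norm(d1),np.linalg.norm(d2),'w',np.linalg.norm(Q[2]-Q[0]),np.linalg.norm(Q[3]-Q[1]))
d=Ba[1]-Ba[0];print('base',np.round(Ba,4),np.degrees(np.arctan2(-d[0],d[1])))
p,A,s=cur()
# plate in hand: tab top-edge and shoulder +y corner cols seen
print(A.T@([*np.mean(In,0)[:2],p[2]]-p))
E
```

```text
in [[0.5927, -0.0399, 0.06], [0.6064, 0.0771, 0.06], [0.6098, -0.0418, 0.06], [0.6239, 0.0749, 0.06]] c [0.6082 0.0176 0.06  ] yaw -6.691006676927862 -6.932554386691114 len 0.11771771739525189 0.11756145507682583 w 0.01717448773465524 0.017670532397078095
top [[0.5805, -0.0389, 0.072], [0.5953, 0.0805, 0.072], [0.6217, -0.0437, 0.072], [0.6351, 0.0755, 0.072]] c [0.6081 0.0184 0.072 ] yaw -7.0268840319259445 -6.394151744912467 len 0.12033777979079761 0.1199312406228654 w 0.04143951254988881 0.04011415199509254
base [[ 0.6322 -0.0488  0.01  ]
 [ 0.6465  0.0782  0.01  ]] -6.404731022262697
[ 1.47434882e-01 -1.63220382e-02 -9.43354361e-06]
```

Emit:
play_rows(moves=[0,0.06,-0.0544,0,0,0,0.003,0,0.12,0,0,0,0,0,0,0.14,0,0,0,0,0,0,0.12,0,0,0,0,0,0,0.051,0,0,0,0,0])

```text
t: 7.95
position: [0.6092, 0.0234, 0.2747]
orientation: [-0.002, 0.745, 0.668, 0.0]
ft_force: [-0.7, 0.9, -3.0]
opening: 0.088
gripper_force: 45.0
```

Emit:
play_rows(moves=[0,0,0,0,0,0,0,0,0,0,0,0,0,0,0,0,0,0,0,0,0,0,0,0,0,0,0,0,0,0,0,0,0,0,0])

```text
t: 8.45
position: [0.6093, 0.0167, 0.2743]
orientation: [-0.001, 0.747, 0.665, -0.001]
ft_force: [-0.1, -0.0, -2.6]
opening: 0.085
gripper_force: 45.0
```

```bash
python3 - <<'E'
from h import *
p,A,s=cur();print(p,s['opening'],A.T@([.6083,.018,.153]-p)/.3,np.degrees(np.arctan2(A[1,1],A[0,1])),A[:,2].round(4))
E
```

```text
[0.60926651 0.01667482 0.27431961] 0.08513900558993037 [ 0.0043279  -0.00273505  0.40440325] -6.701235427812695 [-2.5e-03 -5.0e-04 -1.0e+00]
```

Emit:
play_rows(moves=[0,0.004,-0.003,0.04,0,0,0,0,0,0,0.07,0,0,0,0,0,0,0.07,0,0,0,0,0,0,0.06,0,0,0,0,0,0,0.05,0,0,0])

```text
t: 8.95
position: [0.6075, 0.0193, 0.1853]
orientation: [-0.001, 0.747, 0.665, -0.002]
ft_force: [0.5, -1.1, -2.5]
opening: 0.09
gripper_force: 45.0
```

Emit:
play_rows(moves=[0,0,0,0.03,0,0,0,0,0,0,0.03,0,0,0,0,0,0,0.025,0,0,0,0,0,0,0.01,0,0,0,0,0,0,0,0,0,0])

```text
t: 9.45
position: [0.6082, 0.0194, 0.1587]
orientation: [-0.001, 0.746, 0.665, -0.001]
ft_force: [-0.4, -0.1, -2.8]
opening: 0.089
gripper_force: 45.0
```

```bash
python3 - <<'E'
from h import *
p,A,s=cur();print(p,s['ft_force'],s['ft_torque'],A.T@([.6083,.018,.153]-p)/.3)
E
```

```text
[0.60818267 0.01943167 0.15868593] [-0.42502124 -0.08620253 -2.84749723] [-0.05199176 -0.08673648 -0.0038708 ] [-0.00468845  0.00098366  0.01895254]
```

Deep in the slot and not touching yet. Lowering the last few millimetres until contact.

Emit:
play_rows(moves=[0,0,0,0.006,0,0,0,0,0,0,0.005,0,0,0,0,0,0,0.004,0,0,0,0,0,0,0,0,0,0,0,0,0,0,0,0,0])

```text
t: 9.95
position: [0.6082, 0.0194, 0.1545]
orientation: [-0.001, 0.746, 0.665, -0.001]
ft_force: [-0.5, 0.4, -2.6]
opening: 0.087
gripper_force: 45.0
```

Emit:
play_rows(moves=[0,0,0,0.003,0,0,0,0,0,0,0.003,0,0,0,0,0,0,0,0,0,0,0,0,0,0,0,0,0,0,0,0,0,0,0,0])

```text
t: 10.45
position: [0.6086, 0.0193, 0.1534]
orientation: [-0.0, 0.747, 0.665, -0.001]
ft_force: [-0.9, -1.9, 4.5]
opening: 0.088
gripper_force: 45.0
```

Emit:
play_rows(moves=[0.2,0,0,0,0,0,0,0.4,0,0,0,0,0,0,0.6,0,0,0,0,0,0,0.8,0,0,0,0,0,0,1,0,0,0,0,0,0])

```text
t: 10.95
position: [0.6081, 0.0195, 0.1524]
orientation: [-0.001, 0.746, 0.665, -0.001]
ft_force: [-0.5, -0.9, -0.0]
opening: 0.459
gripper_force: 0.0
```

Emit:
play_rows(moves=[1,0,0,0,0,0,0,1,0,0,0,0,0,0,1,0,0,0,0,0,0,1,0,0,0,0,0,0,1,0,0,0,0,0,0])

```text
t: 11.45
position: [0.6082, 0.0194, 0.1526]
orientation: [-0.001, 0.747, 0.665, -0.001]
ft_force: [0.6, 0.0, 1.2]
opening: 0.915
gripper_force: 0.0
```

```bash
python3 - <<'E'
from h import *
p,A,s=cur();print(p,s['opening'],s['ft_force'])
snap('wrist','w5');snap('side','side5')
o=np.zeros((600,800,3),np.uint8)
o[:300,:400]=cv2.resize(load('w5')[0],(400,300))
o[:,400:]=cv2.resize(load('side5')[0][180:330,200:300],(400,600),interpolation=cv2.INTER_CUBIC)
o[300:,:400]=cv2.resize(load('w5')[0][180:400,180:473],(400,300))
cv2.imwrite('pics/crop6.png',o)
E
```

```text
[0.60821602 0.019422   0.15261377] 0.9152019473744858 [0.55064905 0.0475108  1.20483884]
```

View pics/crop6.png

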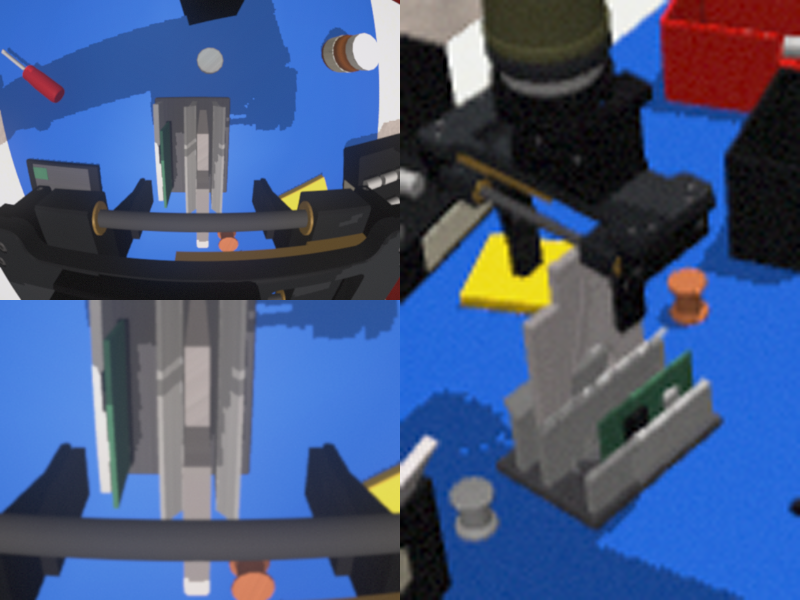

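The plate stands in the middle of the wide slot, nearly vertical, with both fingers clear. Retracting straight up.

Emit:
play_rows(moves=[1,0,0,-0.05,0,0,0,1,0,0,-0.1,0,0,0,1,0,0,-0.12,0,0,0,1,0,0,-0.08,0,0,0,1,0,0,0,0,0,0])

```text
t: 12.05
position: [0.6108, 0.02, 0.2634]
orientation: [0.002, 0.746, 0.665, 0.002]
ft_force: [0.4, 0.9, 0.1]
opening: 1.0
gripper_force: 0.0
```

Emit:
play_rows(moves=[1,0,0,0,0,0,0,1,0,0,0,0,0,0,1,0,0,0,0,0,0,1,0,0,0,0,0,0,1,0,0,0,0,0,0])

```text
t: 12.55
position: [0.6082, 0.0194, 0.2569]
orientation: [-0.001, 0.746, 0.665, -0.001]
ft_force: [0.1, 1.1, -0.2]
opening: 0.999
gripper_force: 0.0
```

```bash
python3 - <<'E'
from h import *
snap('side','side6');a=load('side5')[0];b=load('side6')[0]
print(cv2.absdiff(a,b)[250:310,225:285].mean(), manip.read_state()['position'])
print(manip.close_job())
E
```

```text
6.773333333333333 [0.60826476 0.01939114 0.25708931]
the job is handed in; nothing more can be done
None
```

I put the tabbed plate in the rack's wide slot and handed the job in at about 12.6 s: it looked nearly upright in the last picture I viewed (before the arm backed off), and I never reached for the plain plate; no verdict came back.

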